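# Closet light on, night level

## Task

Turn on the closet light by pushing the lever of the toggle switch all the way over to its other side, then lightly press the round push button right down to set the light to night level, let it spring back up and draw away. Use only the fingertips and do not force either control; leave the square push button and its box alone, and leave the headlamp, flashlight, whistle and tray where they lie.

Things in the scene. Friction and masses are not known exactly. Their poses are not given: they have to be found in the camera images.
- light_switch: White switch box, 76 x 76 mm and 30 mm high, fixed to the ledge, with a black toggle lever in the middle of its top. Origin: centre of the underside. The box's z points up; the lever swings in the box's x-z plane, hinged about the box's y axis at a point 30 mm above the origin.
- light_lever (a joint): Toggle lever, a black rod 10 mm thick and 40 mm long from hinge to the centre of its 13 mm ball tip. 0 rad: light off, leaning 0.45 rad from upright towards the box's -x; 0.9 rad: end stop, light on, leaning 0.45 rad towards the box's +x. It starts at or near off. It stays where it is left; about 2 N at the tip moves it. A load over 25 N breaks it.
- lever_tip (a point): Centre of the lever's 13 mm ball tip; about 66 mm above the ledge at either end of the swing, 70 mm upright.
- dimmer_switch: White switch box, 76 x 76 mm and 30 mm high, fixed to the ledge, with a round black push button in the middle of its top. Origin: centre of the underside, z up.
- round_button (a joint): Round push button, 32 mm diameter, pressed straight down. 0: up, 0.008 m: fully down; it counts as pressed beyond 0.005 m. The spring takes 1.5 N to start moving and 5 N to hold fully down, and brings it back up. A load over 25 N breaks it.
- round_top (a point): Centre of the round button's top face, 44 mm above the ledge when up, 36 mm when fully down.
- fan_switch: White switch box like the others, 76 x 76 x 30 mm, fixed to the ledge, with a square black push button in the middle: the closet fan, to be left untouched. Origin: centre of the underside, z up.
- square_button (a joint): Square push button, 30 x 30 mm, its top 44 mm above the ledge when up. 0: up, 0.008 m: fully down. Leave it alone.
- headlamp: Headlamp unit without strap, 62 mm wide, 48 mm deep, 44 mm high, loose on the ledge. Origin: centre of the underside. Leave it where it is.
- flashlight: Small aluminium flashlight lying on its side, 116 mm long, 32 mm thick at the head, loose. Origin: on the ledge under its middle; its head points along its own x. Leave it where it is.
- whistle: Plastic whistle, 45 mm long, 18 mm wide, 20 mm high, loose. Origin: on the ledge under its middle. Leave it where it is.
- tray: Clear acrylic tray, 100 x 140 mm and 28 mm high, with two spare cells in it, loose. Origin: centre of the underside. Leave it where it is.
Mind the look-alikes: they are no part of the job. What is shaped like the light_switch but green or turquoise is not meant.

How it is judged:
On the way, in this order (a step that is already met when the one before it is completed fails the run):
1. the toggle lever is over at its other side (value of joint light_lever above 0.8 rad), for 0.1 s.
2. the round button is pressed down (value of joint round_button above 0.005 m), for 0.05 s.
3. the round button is up again (value of joint round_button below 0.001 m), for 0.1 s.
At the end, for the whole second after the job is handed in: The toggle lever stands beyond 0.8 of its 0.9 rad, both buttons are up (within 1 mm), and the headlamp, flashlight, whistle and tray lie within 8 mm of where they were (value of joint light_lever above 0.8 rad and value of joint each of round_button, square_button below 0.001 m and distance of each of headlamp, flashlight, whistle, tray from where it was at the start of the episode below 0.008 m); the robot touches nothing.
It fails at once if the round button is pressed before the lever is over (value of joint round_button above 0.003 m and value of joint light_lever below 0.8 rad).
It fails at once if the fan's box or square button is touched (contact force between any of the arm, the fingers and fan_switch above 0.5 N or value of joint square_button above 0.002 m).
It fails at once if more than 25 N on the toggle switch or the round button's switch (contact force between any of the fingers, the arm and light_switch above 25 N or contact force between any of the fingers, the arm and dimmer_switch above 25 N).
It fails at once if a bystander is shifted or lifted (distance of any of headlamp, flashlight, whistle, tray from where it was at the start of the episode above 0.01 m).
It also fails if it takes over 45 s, if anything falls off the work surface, if the arm or the gripper's body presses on something with over 40 N, if the wrist force passes 120 N, or if a joint passes its speed limit or range.

## Robot

A 6-joint arm with a two-finger parallel gripper is mounted at the origin on the work surface. World frame = base frame: x ahead of the robot, y to its left, z up, the work surface at z = 0. Lengths are in m, angles in rad, forces in N, time in s.
With the tool pointing down it reaches from about 0.35 to 0.775 m from the base axis. Payload 5.5 kg.
Tool frame: the origin (TCP) lies midway between the tips of the shut fingers; the grasp point (between the pads) lies 19 mm behind it; z points along the fingers, y is the direction in which the jaws open and shut (so a half turn about z gives the same grasp; the last joint's range is limited). The gripper opens to 85 mm and grips with 20 to 120 N. Pads are 22 mm wide; open, the fingers measure 114 mm over their backs; the gripper's body (76 mm by 85 mm) begins 54 mm behind the grasp point. The pads swing forward as they close: fully open they stand 13 mm farther back than shut.
Start: joints at [1.181, 0.313, 0.046, 1.304, 0, 1.431], TCP at [0.142, 0.557, 0.231] pointing down, gripper open.
Joint ranges: [-2.76, 2.76], [-0.86, 1.69], [-1.03, 1.26], [-2.2, 2.34], [-1.47, 1.5], [-3.14, 3.14]. Speed limits (rad/s): [2.57, 2.57, 3.14, 3.14, 3.14, 3.14].

## Interface

Orientations are given as a unit quaternion [w, x, y, z].
In Python, from workcell import env gives the robot as it stands.
- The arm moves only by the shell command python3 -m creep 'ROWS' [OPENING] [FORCE]. ROWS is JSON, a list of rows, each a list of 6 numbers: the shift along the tool's x, y, z in m, then the turn, a rotation vector about the tool's x, y, z in degrees. A call has exactly 8 rows; each row is the pose to reach, as a shift and turn from the pose commanded when the call began, along the tool's axes at that moment; what a row does not reach only later rows make up. A row lasts 1/10 s, in which the tool goes at most 50 mm and 8.59 degrees, less where a joint would pass 70% of its speed; a pose out of reach is approached as far as the arm can. A call with a gripper value outside its range is refused whole. OPENING is the finger opening in m, from 0 to 0.0854, set as the call begins (- or left out, the last holds). The fingers move at their own pace and stop on an object; FORCE is the grip in N (left out, the last holds). Time passes only in rows, so rows that repeat a pose let the fingers close, or fill a call up. It gives the time, the measured TCP pose, the force and the opening at its end, in the units of the state.
- env.get_state(): the state, without advancing time (a new reading comes with each control period).
- env.read_camera(name): name is "scene" or "side" or "wrist"; returns (picture, depth): 420x560x3 uint8, blue, green, red; 420x560 float32, m along the optical axis (not along the pixel's ray), 0 where there is no reading.
- env.camera_params(name): a dict with "fx", "fy", "cx", "cy" (pixels), "position" and "orientation" of the camera in the world. Camera axes: x right, y up, looking along -z (the intrinsics and any distortion apply to the point x, -y, -z); pixel columns grow to the right and rows downward; lengths in m; the calibration is good to about 2 mm. A picture is of the moment at which its call begins: read the wrist's pose just before it. camera_params takes no time and is no camera call; for the wrist camera it gives the pose at the moment of the call.
- env.hand_in(): hands the job in, once; it reports no verdict.
The state is a dict: "clock": time; "joint_pos": joint angles; "qvel": joint speeds; "tau": joint torques, N m; "tcp_pos": TCP position; "orientation": TCP orientation; "wrist_force": force on the tool from outside, world axes, zero at the start; "ft_torque": the same for the moment, N m; "finger_gap": finger opening in m.
Only numpy, scipy, OpenCV 4.12 (cv2) and the standard library are available. Lean on these libraries where they do the work, as an engineer would, in place of code of your own. Each camera call takes 0.05 s, during which the arm holds its last target. There are 200 camera calls.

## Working session

There is one attempt and no reset: what is moved stays moved. The work goes in short steps, Python scripts to look and compute and a shell command to move; the robot and the scene stay as the last step left them, time stands still between calls to the robot, and variables do not carry over. Pictures are saved under pics/ and viewed, about 8 in all and at most 12, crops included, and the job is handed in when it is done.

```bash
mkdir -p pics
cat > h.py <<'E'
import numpy as np,cv2
from workcell import env
from scipy.spatial.transform import Rotation as R
def grab(n,f):
    p=env.camera_params(n); im,d=env.read_camera(n)
    cv2.imwrite(f'pics/{f}.png',im); np.savez(f'pics/{f}.npz',d=d,**{k:np.array(v) for k,v in p.items() if k in('fx','fy','cx','cy','position','orientation')})
    return im,d,p
def pt(f,u,v,z=None):
    q=np.load(f'pics/{f}.npz'); d=q['d']
    r=np.array([(u-q['cx'])/q['fx'],-(v-q['cy'])/q['fy'],-1.])
    w=q['orientation']; r=R.from_quat([w[1],w[2],w[3],w[0]]).apply(r)
    if z is None:
        k=d[int(v)-1:int(v)+2,int(u)-1:int(u)+2]; k=np.median(k)
    else: k=(z-q['position'][2])/r[2]
    return q['position']+k*r
E
python3 - <<'E'
from h import *
s=env.get_state();print(s)
for n in('scene','side'):
    im,d,p=grab(n,n+'0');print(n,p)
a=cv2.imread('pics/scene0.png')
E
```

```text
{'clock': 0.0, 'joint_pos': array([ 1.18141798e+00,  3.13989084e-01,  4.49700081e-02,  1.30361027e+00,
       -2.27620300e-05,  1.43118370e+00]), 'qvel': array([-1.49990116e-03,  1.66548146e-04, -9.52855911e-04, -4.21933031e-04,
        8.91848214e-05,  7.66957670e-04]), 'tau': array([-1.00772239e-03, -4.80624640e+01,  2.98535228e+01,  1.93637505e-02,
       -1.97053550e-04,  3.40580743e-05]), 'tcp_pos': array([0.14195014, 0.55666549, 0.23041165]), 'orientation': array([-2.28610393e-04,  1.24558444e-01,  9.92211849e-01, -8.87611112e-04]), 'wrist_force': array([0.29154284, 0.50864851, 0.07891658]), 'ft_torque': array([ 0.02549862, -0.00963585,  0.00925018]), 'finger_gap': 0.08563910847041928}
scene {'fx': 515.4302622679293, 'fy': 515.4302622679293, 'cx': 281.2833192758569, 'cy': 204.7277505842817, 'position': array([0.98275963, 0.63188712, 1.19335776]), 'orientation': array([0.3213999 , 0.09364138, 0.26414939, 0.90452114])}
side {'fx': 477.49303784483874, 'fy': 477.49303784483874, 'cx': 265.338215689666, 'cy': 204.36511242208212, 'position': array([ 0.2705336 , -0.60472598,  0.78412826]), 'orientation': array([ 0.90761735,  0.37720894, -0.07202233, -0.16957872])}
```

View pics/scene0.png

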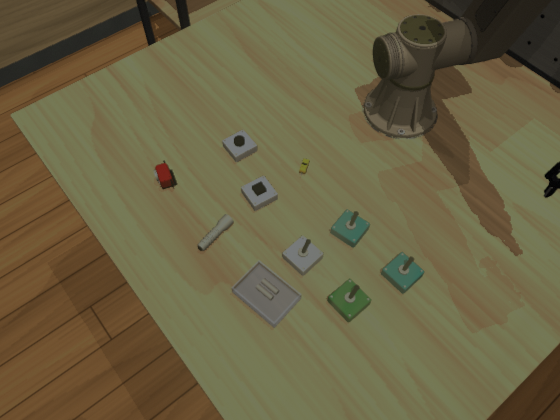

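View pics/side0.png

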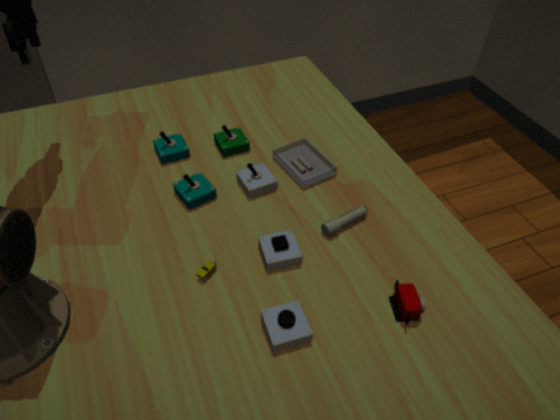

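The white lever box is at scene (302,254) and side (257,180). The look-alikes are turquoise at (350,227) and (402,271), and green at (349,299). The round button is at (240,143) and the square one, to be avoided, at (259,190). I'll check the choice in an enlarged crop.

Run:
```python
from h import *
a=cv2.imread('pics/scene0.png');b=cv2.imread('pics/side0.png')
def c(i,u,v,h=30,w=40): return cv2.resize(i[v-h:v+h,u-w:u+w],(400,300),interpolation=cv2.INTER_CUBIC)
cv2.imwrite('pics/c0.png',np.vstack([np.hstack([c(a,302,254),c(b,257,180)]),np.hstack([c(a,240,144),c(b,286,325)])]))
```

```text
(no output)
```

View pics/c0.png

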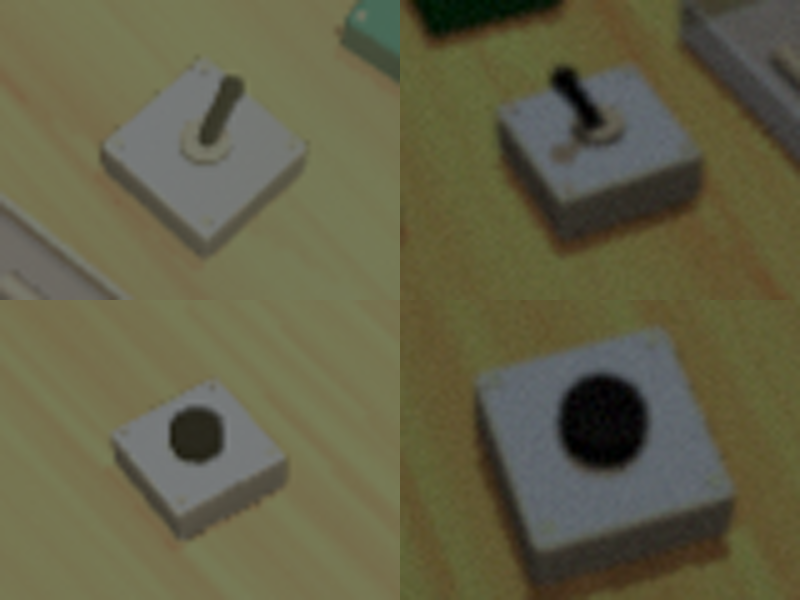

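Run:
```python
from h import *
np.set_printoptions(precision=4,suppress=True)
for n,P in {'scene0':[(302.6,236),(323.4,253.6),(303,272.6),(282.6,254.4)],'side0':[(237,172.4),(263.6,163.6),(277.4,181),(250.6,190)]}.items():
    Q=np.array([pt(n,*p,z=.03) for p in P]);print(n,Q[:,:2].tolist(),Q.mean(0),np.linalg.norm(np.diff(Q,axis=0),axis=1))
print('tip',pt('scene0',308.6,241.2,.066),pt('side0',249.6,165.4,.066), pt('scene0',308.6,241.2),pt('side0',249.6,165.4))
print('round',pt('scene0',239.4,141,.044),pt('side0',286.6,319,.044),pt('scene0',239.4,141))
print('square',pt('scene0',259,188,.044),pt('side0',280,243,.044))
for n,p in dict(whistle=(305,167),flash=(215,233),tray=(267,293),teal=(350,227),green=(349,299),headl=(165,176)).items(): print(n,pt('scene0',*p,z=.015))
```

```text
scene0 [[0.5323248416333382, 0.16432178400956382], [0.5244830568247612, 0.23612600547984752], [0.5984819715320465, 0.2436050991156739], [0.6058194667271375, 0.17287003961109587]] [0.5653 0.2042 0.03  ] [0.0722 0.0744 0.0711]
side0 [[0.5231396163646487, 0.22746593512634006], [0.594545577169012, 0.2351235012380103], [0.6020089670120514, 0.1640962498073809], [0.5324876132416111, 0.15763235176403145]] [0.563  0.1961 0.03  ] [0.0718 0.0714 0.0698]
tip [0.5443 0.1994 0.066 ] [0.5464 0.2007 0.066 ] [0.5468 0.2019 0.0724] [0.5448 0.1961 0.0701]
round [ 0.4766 -0.182   0.044 ] [ 0.4729 -0.1935  0.044 ] [ 0.4766 -0.182   0.0441]
square [ 0.5331 -0.0172  0.044 ] [ 0.5295 -0.0262  0.044 ]
whistle [ 0.3759 -0.0082  0.015 ]
flash [0.6988 0.0066 0.015 ]
tray [0.6972 0.2246 0.015 ]
teal [0.4119 0.2166 0.015 ]
green [0.5524 0.3625 0.015 ]
headl [ 0.7018 -0.2328  0.015 ]
```

The crop confirms a white box with a black lever leaning towards world -x, which is off, and a box with a round black button. Edges measure about 72 mm and the button height 44 mm, both as they should be. Scene and side differ by 8-11 mm in y, so I'll look again from close by.

```bash
python3 -m creep '[[-0.03,-0.017,0,0,0,-3],[-0.06,-0.034,0,0,0,-6],[-0.09,-0.051,0,0,0,-9],[-0.12,-0.068,0,0,0,-12],[-0.15,-0.085,0,0,0,-15],[-0.18,-0.102,0,0,0,-18],[-0.21,-0.119,0,0,0,-20],[-0.223,-0.13,0,0,0,-20]]' 0
cat >> h.py <<'E'
def goto(t,yaw=None):
    "shift (tool axes) and z turn to reach world t with tool x at heading yaw deg"
    s=env.get_state();w=s['orientation'];r=R.from_quat([w[1],w[2],w[3],w[0]])
    x=r.apply([1,0,0]);h=np.degrees(np.arctan2(x[1],x[0]))
    print('tcp',s['tcp_pos'].round(4),'heading',h.round(2),'shift',r.inv().apply(np.array(t)-s['tcp_pos']).round(4),'turn z',None if yaw is None else (-((yaw-h+180)%360-180)).round(2),'F',s['wrist_force'].round(2),'t',s['clock'],'gap',s['finger_gap'])
E
python3 -c "
from h import *
goto([.509,.1945,.15],185.7)"
```

```text
clock: 0.9
tcp_pos: [0.3277, 0.3743, 0.2309]
orientation: [-0.0, -0.049, 0.999, -0.0]
wrist_force: [-0.2, 0.4, -0.7]
finger_gap: -0.0001
tcp [0.3277 0.3743 0.2309] heading -174.4 shift [-0.1629 -0.1966  0.081 ] turn z -0.1 F [-0.21  0.4  -0.7 ] t 0.9 gap -6.93402795010346e-05
```

```bash
python3 -m creep '[[-0.023,-0.028,0.005,0,0,0],[-0.046,-0.056,0.015,0,0,0],[-0.07,-0.084,0.03,0,0,0],[-0.093,-0.112,0.045,0,0,0],[-0.116,-0.14,0.06,0,0,0],[-0.14,-0.168,0.075,0,0,0],[-0.163,-0.197,0.081,0,0,0],[-0.163,-0.197,0.081,0,0,0]]'
python3 - <<'E'
from h import *
goto([.509,.1945,.06],185.7)
im,d,p=grab('wrist','w1')
im2,_,_=grab('side','s1')
c=cv2.resize(im2[120:225,187:327],(560,420),interpolation=cv2.INTER_CUBIC)
cv2.imwrite('pics/w1v.png',cv2.resize(np.hstack([im,c]),(800,300),interpolation=cv2.INTER_AREA))
E
```

```text
clock: 1.7
tcp_pos: [0.51, 0.1931, 0.1485]
orientation: [-0.001, -0.047, 0.999, -0.001]
wrist_force: [-0.5, 0.1, -1.0]
finger_gap: -0.0001
tcp [0.51   0.1931 0.1485] heading -174.6 shift [0.0007 0.0016 0.0885] turn z -0.3 F [-0.47  0.05 -1.02] t 1.7 gap -5.329564236013778e-05
```

View pics/w1.png

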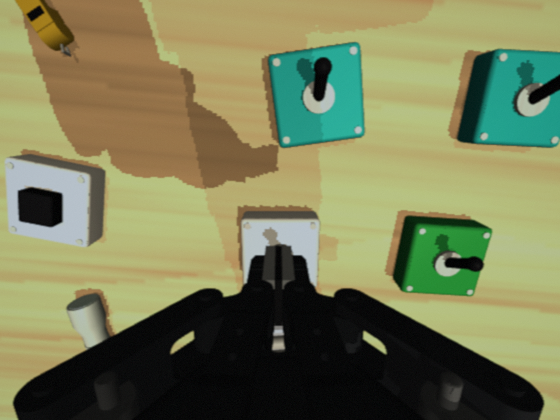

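The wrist view shows the white box under the fingers, with its near-edge corners at (242,220) and (319,220). The turquoise boxes are above and the green one is to the right, all clear. Next I'll compute the box's edge from those corners.

Run:
```python
from h import *
a=pt('w1',242,220,.03);b=pt('w1',319,220,.03)
e=b-a;L=np.linalg.norm(e);e/=L;n=np.array([e[1],-e[0],0])
print(a,b,L,e,'centre',(a+b)/2+.038*n)
print(pt('w1',41,208,.044),'square')
```

```text
[0.53045886 0.16175989 0.03      ] [0.52355719 0.23386877 0.03      ] 0.07243841589973425 [-0.09527642  0.99545085  0.        ] centre [0.56483516 0.20143484 0.03      ]
[ 0.53108306 -0.01379374  0.044     ] square
```

View pics/w1v.png

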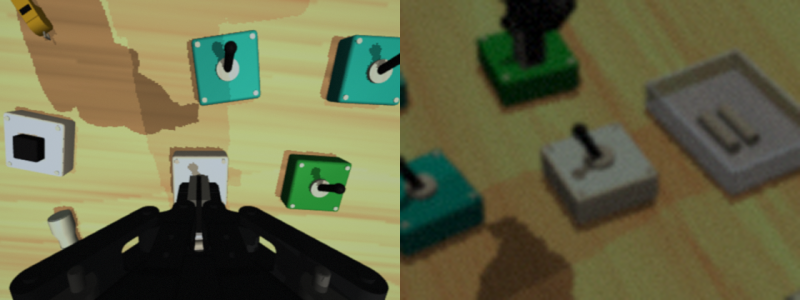

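The centre is (0.565, 0.2015), which agrees with the scene estimate within 3 mm. I'll descend on the off side of the lever.

```bash
python3 -m creep '[[0.005,0.003,0.012,0,0,0],[0.005,0.003,0.025,0,0,0],[0.005,0.003,0.04,0,0,0],[0.005,0.003,0.055,0,0,0],[0.005,0.003,0.07,0,0,0],[0.005,0.003,0.08,0,0,0],[0.005,0.003,0.0875,0,0,0],[0.005,0.003,0.0875,0,0,0]]'
python3 - <<'E'
from h import *
goto([.5645,.2015,.06],185.5)
im2,_,_=grab('side','s2')
cv2.imwrite('pics/s2v.png',cv2.resize(im2[120:225,187:327],(700,525),interpolation=cv2.INTER_CUBIC))
E
```

```text
clock: 2.6
tcp_pos: [0.5015, 0.1991, 0.0621]
orientation: [-0.001, -0.05, 0.999, -0.0]
wrist_force: [-0.8, -0.0, -0.1]
finger_gap: -0.0001
tcp [0.5015 0.1991 0.0621] heading -174.26 shift [-0.0629 -0.0039  0.002 ] turn z 0.24 F [-0.81 -0.01 -0.08] t 2.6 gap -0.00011714243920446048
```

View pics/s2v.png

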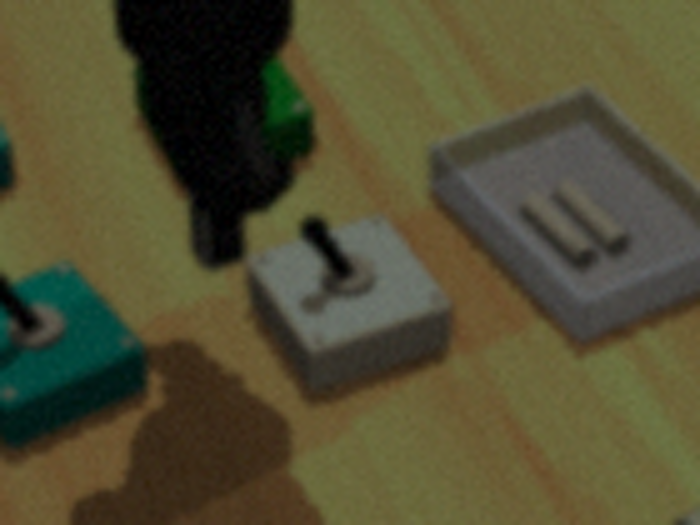

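The fingertips at (218,240) hang just on the off side of the lever tip at (315,225). Now I'll push.

```bash
python3 -m creep '[[-0.008,-0.003,0,0,0,0],[-0.016,-0.003,0,0,0,0],[-0.022,-0.003,0,0,0,0],[-0.028,-0.003,0,0,0,0],[-0.034,-0.003,0,0,0,0],[-0.040,-0.003,0,0,0,0],[-0.046,-0.003,0,0,0,0],[-0.052,-0.003,0,0,0,0]]'
python3 -c "
from h import *
goto([.5645,.2015,.06],185.5)"
```

```text
clock: 3.45
tcp_pos: [0.5551, 0.2009, 0.0628]
orientation: [0.0, -0.05, 0.999, 0.0]
wrist_force: [-1.5, -1.0, 1.5]
finger_gap: 0.0001
tcp [0.5551 0.2009 0.0628] heading -174.31 shift [-0.0094 -0.0004  0.0028] turn z 0.19 F [-1.52 -1.02  1.47] t 3.45 gap 8.946532652990538e-05
```

```bash
python3 -m creep '[[-0.001,0,0,0,0,0],[-0.002,0,0,0,0,0],[-0.003,0,0,0,0,0],[-0.004,0,0,0,0,0],[-0.005,0,0,0,0,0],[-0.006,0,0,0,0,0],[-0.007,0,0,0,0,0],[-0.007,0,0,0,0,0]]'
python3 - <<'E'
from h import *
goto([.5645,.2015,.06],185.5)
im2,_,_=grab('side','s3')
cv2.imwrite('pics/s3v.png',cv2.resize(im2[120:225,187:327],(700,525),interpolation=cv2.INTER_CUBIC))
E
```

```text
clock: 4.25
tcp_pos: [0.5614, 0.2016, 0.0626]
orientation: [-0.0, -0.05, 0.999, 0.0]
wrist_force: [-1.9, 0.0, -1.3]
finger_gap: -0.0001
tcp [0.5614 0.2016 0.0626] heading -174.31 shift [-0.0031 -0.0004  0.0026] turn z 0.19 F [-1.86  0.03 -1.35] t 4.25 gap -8.78045978704654e-05
```

View pics/s3v.png

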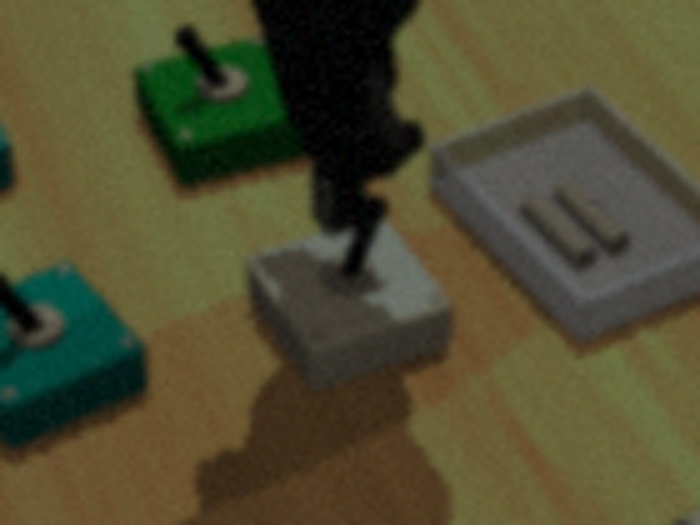

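The lever, with its tip at (372,210), now leans to the +x side. I'll continue gently until the force rises at the stop.

```bash
python3 -m creep '[[-0.0005,0,0,0,0,0],[-0.001,0,0,0,0,0],[-0.0015,0,0,0,0,0],[-0.002,0,0,0,0,0],[-0.0025,0,0,0,0,0],[-0.003,0,0,0,0,0],[-0.003,0,0,0,0,0],[-0.003,0,0,0,0,0]]'
python3 -m creep '[[-0.0003,0,0,0,0,0],[-0.0006,0,0,0,0,0],[-0.0009,0,0,0,0,0],[-0.0012,0,0,0,0,0],[-0.0015,0,0,0,0,0],[-0.0015,0,0,0,0,0],[-0.0015,0,0,0,0,0],[-0.0015,0,0,0,0,0]]'
```

```text
clock: 5.1
tcp_pos: [0.5647, 0.2019, 0.0629]
orientation: [0.0, -0.05, 0.999, 0.0]
wrist_force: [-1.7, 0.6, -1.5]
finger_gap: 0.0001
clock: 5.9
tcp_pos: [0.5652, 0.202, 0.0626]
orientation: [-0.001, -0.05, 0.999, -0.0]
wrist_force: [-5.6, -0.8, -0.0]
finger_gap: 0.0003
```

At the stop the force is 5.6 N and the TCP lags its command. I'll back off, rise and look.

```bash
python3 -m creep '[[0.005,0,0,0,0,0],[0.013,0,0,0,0,0],[0.022,0,-0.005,0,0,0],[0.025,0,-0.025,0,0,0],[0.025,0,-0.05,0,0,0],[0.025,0,-0.075,0,0,0],[0.025,0,-0.1,0,0,0],[0.025,0,-0.1,0,0,0]]'
python3 - <<'E'
from h import *
goto([.475,-.185,.16],185.5)
im2,_,_=grab('side','s4');im,_,_=grab('scene','c4')
A=cv2.resize(im2[120:225,187:327],(400,300),interpolation=cv2.INTER_CUBIC)
B=cv2.resize(im[224:284,262:342],(400,300),interpolation=cv2.INTER_CUBIC)
cv2.imwrite('pics/s4v.png',np.hstack([A,B]))
E
```

```text
clock: 6.7
tcp_pos: [0.5435, 0.2001, 0.1676]
orientation: [0.004, -0.05, 0.999, 0.001]
wrist_force: [0.1, 0.2, -0.2]
finger_gap: 0.0002
tcp [0.5435 0.2001 0.1676] heading -174.31 shift [ 0.1064 -0.3764  0.0063] turn z 0.19 F [ 0.1   0.24 -0.25] t 6.7 gap 0.0001559261917105786
```

View pics/s4v.png

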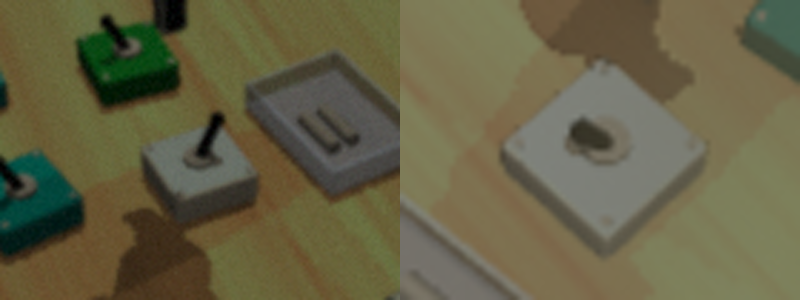

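The lever leans to +x in both views: side crop (216,120), scene crop (578,130). I'll compute its angle and move to look at the round button from beside it.

```bash
python3 -c "
from h import *
print(pt('s4',262.6,162,.066),pt('c4',297.6,250,.066))"
python3 -m creep '[[0.005,-0.047,0,0,0,0],[0.01,-0.094,0,0,0,0],[0.015,-0.141,0,0,0,0],[0.02,-0.188,0,0,0,0],[0.025,-0.235,0,0,0,0],[0.03,-0.282,0,0,0,0],[0.035,-0.329,0,0,0,0],[0.04,-0.376,0,0,0,0]]'
python3 -m creep '[[0,0,0,0,0,0],[0,0,0,0,0,0],[0,0,0,0,0,0],[0,0,0,0,0,0],[0,0,0,0,0,0],[0,0,0,0,0,0],[0,0,0,0,0,0],[0,0,0,0,0,0]]'
python3 - <<'E'
from h import *
goto([.475,-.185,.07],185.5)
grab('wrist','w5')
E
```

```text
[0.57898391 0.20129715 0.066     ] [0.58125786 0.20096816 0.066     ]
clock: 7.6
tcp_pos: [0.5374, -0.1801, 0.1615]
orientation: [-0.001, -0.05, 0.999, 0.0]
wrist_force: [0.9, 0.4, 0.3]
finger_gap: -0.0002
clock: 8.4
tcp_pos: [0.5387, -0.1782, 0.1628]
orientation: [0.0, -0.05, 0.999, 0.0]
wrist_force: [-0.2, -0.6, -0.0]
finger_gap: 0.0
tcp [ 0.5387 -0.1782  0.1628] heading -174.28 shift [ 0.0641 -0.0004  0.0928] turn z 0.22 F [-0.24 -0.6  -0.  ] t 8.4 gap 4.960804416148634e-05
```

View pics/w5.png

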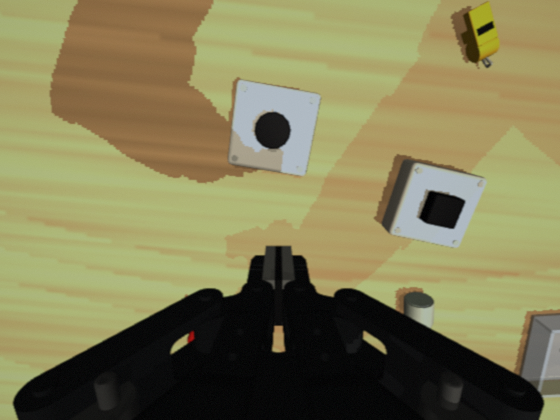

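The lever tip is about 15-17 mm past the hinge, so with the stop force the joint is near 0.9 rad. In this view the round button is at (272,130) and the square one at (441,210), well apart. I'll measure the button.

Run:
```python
from h import *
b=pt('w5',272,130,.044);print(b,pt('w5',272,130))
b[2]=.06;goto(b)
```

```text
[ 0.47511126 -0.18892768  0.044     ] [ 0.47510333 -0.18892437  0.04419787]
tcp [ 0.5387 -0.1784  0.1629] heading -174.29 shift [ 0.0643 -0.0042  0.1028] turn z None F [ 0.4  -0.6  -1.02] t 8.45 gap 0.0001293949984251284
```

```bash
python3 -m creep '[[0.02,-0.002,0.01,0,0,0],[0.045,-0.004,0.025,0,0,0],[0.064,-0.004,0.045,0,0,0],[0.064,-0.004,0.065,0,0,0],[0.064,-0.004,0.085,0,0,0],[0.064,-0.004,0.1,0,0,0],[0.064,-0.004,0.1,0,0,0],[0.064,-0.004,0.1,0,0,0]]'
python3 -m creep '[[0,0,0.003,0,0,0],[0,0,0.006,0,0,0],[0,0,0.009,0,0,0],[0,0,0.012,0,0,0],[0,0,0.015,0,0,0],[0,0,0.015,0,0,0],[0,0,0.015,0,0,0],[0,0,0.015,0,0,0]]'
python3 -c "
from h import *
goto([.475,-.189,.037])"
```

```text
clock: 9.25
tcp_pos: [0.4753, -0.1889, 0.0629]
orientation: [-0.0, -0.05, 0.999, 0.0]
wrist_force: [0.4, 1.1, -0.3]
finger_gap: -0.0
clock: 10.05
tcp_pos: [0.4754, -0.1889, 0.0479]
orientation: [0.0, -0.05, 0.999, 0.0]
wrist_force: [-0.2, -0.9, 0.5]
finger_gap: -0.0002
tcp [ 0.4754 -0.1889  0.0479] heading -174.31 shift [ 0.0004 -0.      0.0109] turn z None F [-0.24 -0.85  0.47] t 10.05 gap -0.0001606966054586148
```

```bash
python3 -m creep '[[0,0,0.002,0,0,0],[0,0,0.004,0,0,0],[0,0,0.006,0,0,0],[0,0,0.008,0,0,0],[0,0,0.009,0,0,0],[0,0,0.01,0,0,0],[0,0,0.0105,0,0,0],[0,0,0.0105,0,0,0]]'
python3 -c "
from h import *
goto([.475,-.189,.036])"
```

```text
clock: 10.85
tcp_pos: [0.4755, -0.189, 0.0374]
orientation: [0.0, -0.05, 0.999, -0.0]
wrist_force: [-0.6, 0.4, 4.9]
finger_gap: 0.0003
tcp [ 0.4755 -0.189   0.0374] heading -174.31 shift [0.0005 0.     0.0014] turn z None F [-0.62  0.37  4.93] t 10.85 gap 0.00029185228467993164
```

```bash
python3 -m creep '[[0,0,0.0003,0,0,0],[0,0,0.0006,0,0,0],[0,0,0.0009,0,0,0],[0,0,0.0012,0,0,0],[0,0,0.0015,0,0,0],[0,0,0.0015,0,0,0],[0,0,0.0015,0,0,0],[0,0,0.0015,0,0,0]]'
```

```text
clock: 11.65
tcp_pos: [0.4755, -0.189, 0.036]
orientation: [0.0, -0.05, 0.999, -0.0]
wrist_force: [-1.0, 1.0, 6.4]
finger_gap: -0.0003
```

The button is fully down at 36 mm with 6.4 N. I'll draw away.

```bash
python3 -m creep '[[0,0,-0.004,0,0,0],[0,0,-0.01,0,0,0],[0,0,-0.02,0,0,0],[0,0,-0.04,0,0,0],[0,0,-0.065,0,0,0],[-0.02,0,-0.09,0,0,0],[-0.05,0,-0.11,0,0,0],[-0.06,0,-0.12,0,0,0]]'
python3 -m creep '[[0,0,0,0,0,0],[0,0,0,0,0,0],[0,0,0,0,0,0],[0,0,0,0,0,0],[0,0,0,0,0,0],[0,0,0,0,0,0],[0,0,0,0,0,0],[0,0,0,0,0,0]]'
python3 - <<'E'
from h import *
grab('wrist','w6');b=pt('w6',272,130,.044);goto([.475,-.189,.05])
im,d,_=grab('scene','c6');print('button',pt('c6',239.4,141))
a=cv2.imread('pics/scene0.png')
cv2.imwrite('pics/c6v.png',np.hstack([cv2.resize(x[110:330,130:350],(400,400)) for x in(a,im)]))
E
```

```text
clock: 12.45
tcp_pos: [0.5377, -0.1832, 0.1584]
orientation: [0.002, -0.05, 0.999, -0.001]
wrist_force: [-0.3, -0.9, -0.2]
finger_gap: 0.0001
clock: 13.25
tcp_pos: [0.535, -0.183, 0.1558]
orientation: [0.0, -0.05, 0.999, 0.0]
wrist_force: [0.3, 0.3, -0.4]
finger_gap: 0.0001
tcp [ 0.535  -0.183   0.1558] heading -174.31 shift [ 6.030e-02 -1.000e-04  1.058e-01] turn z None F [1.   0.36 0.53] t 13.3 gap 5.3253678080043226e-05
button [ 0.47638118 -0.1823161   0.04358957]
```

View pics/c6v.png

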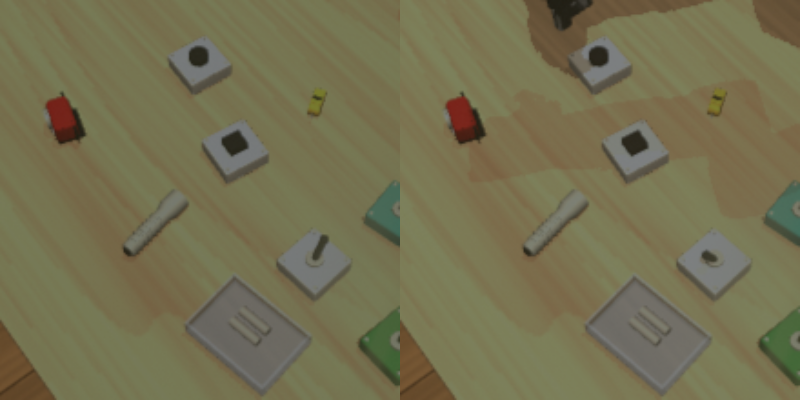

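The before and after views match: the lever is over at (710,257), the button is up (depth reads 43.6 mm) and all the loose objects are in place. I'm handing in.

```bash
python3 -c "
from workcell import env
print(env.hand_in())"
```

```text
the job is handed in; nothing more can be done
None
```

I pushed the white toggle switch's lever over to its +x end stop with the shut fingertips. I then pressed the round button fully down, let it spring back up, drew away and handed the job in at about 13.3 s. `hand_in()` gives no verdict.

**Lever:** The force read 5.6 N at the stop. Afterwards the tip measured 14–16 mm past the hinge in the pictures, against 17.4 mm at the full stop. That puts the joint at about 0.81–0.87 rad, above the 0.8 needed but with a thin margin at the lower end. The firm stop I felt suggests it is nearer 0.9.

**Round button:** The TCP went down to 36 mm with 6.4 N, which is fully pressed. After release the depth camera read its top at 43.6 mm, so it is up within 1 mm.

**Bystanders:** In the before and after scene pictures the headlamp, flashlight, whistle and tray had not visibly moved, and the square button looked unchanged. The wrist force was near zero at the end, with the tool about 155 mm above the ledge.

**Disagreement:** The scene and side cameras differed by 8–11 mm in y for the light box and the round button. I settled both positions with close wrist-camera views.

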